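# Shut the sloping lids of three dry-food bins and tug each to prove its catch

### The job

Make sure that all three dry-food bins are really closed. Go along the row from the nearest to the farthest: bring each lid fully shut, then take it by its wooden pull and give it a firm tug straight out of the lid; if it gives, press it down until the catch snaps and tug it again. Leave all three lids caught, and do not push away or knock over the mug, the garlic or the egg timer.

Things in the scene. Friction and masses are not known exactly. Their poses are not given: they have to be found in the camera images.
- bin_a: one of three alike dry-food bins in a row that leads away from the robot, fixed, fronts to the robot's left: white body 140 mm deep (own x, front to back), 88 mm wide (y), 80 mm high in front, 180 mm at the back, with a wooden lid sloping 35 degrees down to the front. Origin: centre of its underside. They stand in any order. One lid starts wide open; the two others look shut, but one only rests on its catch.
- bin_a_lid (a joint): hinge of bin_a's lid, rad: 0 fully shut, growing as the front edge rises, to 1.4. A stiff friction hinge (0.25 N m): the lid stays at any angle. Caught, the lid reads 0 to 0.01 (about 1 mm of play at the pull) and holds against a pull of 40 N; a lid at 0.04 to 0.08 looks shut but only rests on the bolt of its catch and lifts freely.
- bin_a_handle (a point): middle of the top of the pull on bin_a's lid, a wooden dowel along the bin's y, 82 mm long, 18 mm thick, on a 10 mm neck; its top is 23 mm above the lid's board. It lies 150 mm down the slope from the hinge line, 58 mm above the front edge. Site x points up the slope, z straight out of the lid: shut, z leans 35 degrees from vertical to the bin's front. Straddle the pull up and down the slope, coming in along -z.
- bin_a_hinge (a point): middle of the hinge line of bin_a's lid: 67 mm behind the bin's origin, 191 mm above its underside; the line runs along the bin's y; axes as the bin's. The point bin_a_handle goes round it at 150 mm down the lid and 22 mm out of it, so pulling and pressing follow that arc
- bin_a_bolt: spring bolt of bin_a's catch, 18 mm wide steel, on the front wall under the lid's front edge. A steel loop under the lid, 201 mm from the hinge, snaps under it when the lid is pressed down with about 8 to 12 N at the pull. A firm tug is 10 to 15 N out of the lid. Origin at the bolt's tip, x up the slope. Not to be handled.
- bin_b: one of three alike dry-food bins in a row that leads away from the robot, fixed, fronts to the robot's left: white body 140 mm deep (own x, front to back), 88 mm wide (y), 80 mm high in front, 180 mm at the back, with a wooden lid sloping 35 degrees down to the front. Origin: centre of its underside. They stand in any order. One lid starts wide open; the two others look shut, but one only rests on its catch.
- bin_b_lid (a joint): hinge of bin_b's lid, rad: 0 fully shut, growing as the front edge rises, to 1.4. A stiff friction hinge (0.25 N m): the lid stays at any angle. Caught, the lid reads 0 to 0.01 (about 1 mm of play at the pull) and holds against a pull of 40 N; a lid at 0.04 to 0.08 looks shut but only rests on the bolt of its catch and lifts freely.
- bin_b_handle (a point): middle of the top of the pull on bin_b's lid, a wooden dowel along the bin's y, 82 mm long, 18 mm thick, on a 10 mm neck; its top is 23 mm above the lid's board. It lies 150 mm down the slope from the hinge line, 58 mm above the front edge. Site x points up the slope, z straight out of the lid: shut, z leans 35 degrees from vertical to the bin's front. Straddle the pull up and down the slope, coming in along -z.
- bin_b_hinge (a point): middle of the hinge line of bin_b's lid: 67 mm behind the bin's origin, 191 mm above its underside; the line runs along the bin's y; axes as the bin's. The point bin_b_handle goes round it at 150 mm down the lid and 22 mm out of it, so pulling and pressing follow that arc
- bin_b_bolt: spring bolt of bin_b's catch, 18 mm wide steel, on the front wall under the lid's front edge. A steel loop under the lid, 201 mm from the hinge, snaps under it when the lid is pressed down with about 8 to 12 N at the pull. A firm tug is 10 to 15 N out of the lid. Origin at the bolt's tip, x up the slope. Not to be handled.
- bin_c: one of three alike dry-food bins in a row that leads away from the robot, fixed, fronts to the robot's left: white body 140 mm deep (own x, front to back), 88 mm wide (y), 80 mm high in front, 180 mm at the back, with a wooden lid sloping 35 degrees down to the front. Origin: centre of its underside. They stand in any order. One lid starts wide open; the two others look shut, but one only rests on its catch.
- bin_c_lid (a joint): hinge of bin_c's lid, rad: 0 fully shut, growing as the front edge rises, to 1.4. A stiff friction hinge (0.25 N m): the lid stays at any angle. Caught, the lid reads 0 to 0.01 (about 1 mm of play at the pull) and holds against a pull of 40 N; a lid at 0.04 to 0.08 looks shut but only rests on the bolt of its catch and lifts freely.
- bin_c_handle (a point): middle of the top of the pull on bin_c's lid, a wooden dowel along the bin's y, 82 mm long, 18 mm thick, on a 10 mm neck; its top is 23 mm above the lid's board. It lies 150 mm down the slope from the hinge line, 58 mm above the front edge. Site x points up the slope, z straight out of the lid: shut, z leans 35 degrees from vertical to the bin's front. Straddle the pull up and down the slope, coming in along -z.
- bin_c_hinge (a point): middle of the hinge line of bin_c's lid: 67 mm behind the bin's origin, 191 mm above its underside; the line runs along the bin's y; axes as the bin's. The point bin_c_handle goes round it at 150 mm down the lid and 22 mm out of it, so pulling and pressing follow that arc
- bin_c_bolt: spring bolt of bin_c's catch, 18 mm wide steel, on the front wall under the lid's front edge. A steel loop under the lid, 201 mm from the hinge, snaps under it when the lid is pressed down with about 8 to 12 N at the pull. A firm tug is 10 to 15 N out of the lid. Origin at the bolt's tip, x up the slope. Not to be handled.
- mug: white mug, 84 mm across, 91 mm high, handle at its side; origin at the centre of its underside; a bystander
- garlic: garlic bulb, about 55 mm; origin at the centre of its underside; a bystander
- egg_timer: wind-up kitchen timer, 62 mm across, 52 mm high; origin at the centre of its underside; a bystander

How it is judged:
On the way, in this order (a step that is already met when the one before it is completed fails the run):
1. the lid of the nearest bin, fully shut, is tugged and its catch holds (the bolt carries over 2.5 N from the lid's loop for 0.15 s, lid within 0.016 rad of shut) (((world x of bin_a below 0.485 m and contact force between bin_a and bin_a_bolt above 2.5 N and value of joint bin_a_lid below 0.016 rad) or (world x of bin_b below 0.485 m and contact force between bin_b and bin_b_bolt above 2.5 N and value of joint bin_b_lid below 0.016 rad) or (world x of bin_c below 0.485 m and contact force between bin_c and bin_c_bolt above 2.5 N and value of joint bin_c_lid below 0.016 rad))), for 0.15 s.
2. the lid of the middle bin, fully shut, is tugged and its catch holds (the bolt carries over 2.5 N from the lid's loop for 0.15 s, lid within 0.016 rad of shut) (((world x of bin_a between 0.485 and 0.61 m and contact force between bin_a and bin_a_bolt above 2.5 N and value of joint bin_a_lid below 0.016 rad) or (world x of bin_b between 0.485 and 0.61 m and contact force between bin_b and bin_b_bolt above 2.5 N and value of joint bin_b_lid below 0.016 rad) or (world x of bin_c between 0.485 and 0.61 m and contact force between bin_c and bin_c_bolt above 2.5 N and value of joint bin_c_lid below 0.016 rad))), for 0.15 s.
3. the lid of the farthest bin, fully shut, is tugged and its catch holds (the bolt carries over 2.5 N from the lid's loop for 0.15 s, lid within 0.016 rad of shut) (((world x of bin_a above 0.61 m and contact force between bin_a and bin_a_bolt above 2.5 N and value of joint bin_a_lid below 0.016 rad) or (world x of bin_b above 0.61 m and contact force between bin_b and bin_b_bolt above 2.5 N and value of joint bin_b_lid below 0.016 rad) or (world x of bin_c above 0.61 m and contact force between bin_c and bin_c_bolt above 2.5 N and value of joint bin_c_lid below 0.016 rad))), for 0.15 s.
At the end, for the whole second after the job is handed in: All three lids are fully shut and caught (each within 0.016 rad of shut, at rest), each having been tugged while shut, from the nearest bin to the farthest (value of joint each of bin_a_lid, bin_b_lid, bin_c_lid below 0.016 rad and velocity of joint each of bin_a_lid, bin_b_lid, bin_c_lid below 0.05 rad/s); the robot touches nothing.
It fails at once if the mug is pushed away by more than 40 mm or tipped (distance of mug from where it was at the start of the episode above 0.04 m or angle between mug's own z axis and vertical above 0.5 rad).
It fails at once if the garlic is pushed away by more than 40 mm (distance of garlic from where it was at the start of the episode above 0.04 m).
It fails at once if the egg timer is pushed away by more than 40 mm or tipped (distance of egg_timer from where it was at the start of the episode above 0.04 m or angle between egg_timer's own z axis and vertical above 0.5 rad).
It also fails if it takes over 72 s, if anything falls off the work surface, if the arm or the gripper's body presses on something with over 40 N, if the wrist force passes 120 N, or if a joint passes its speed limit or range.

### The arm

A 6-joint arm with a two-finger parallel gripper is mounted at the origin on a cart in front of the work surface, level with it; the furniture and walls round the work are solid. World frame = base frame: x ahead of the robot, y to its left, z up, the work surface at z = 0. Lengths are in m, angles in rad, forces in N, time in s.
With the tool pointing down it reaches from about 0.375 to 0.9 m from the base axis. Payload 3.1 kg.
Tool frame: the origin (TCP) lies at the very end of the fingers, on their centre line; the grasp point (between the pads) lies 19 mm behind it; z points along the fingers, y is the direction in which the jaws open and shut (so a half turn about z gives the same grasp; the last joint's range is limited). The gripper opens to 85 mm and grips with 20 to 120 N. Pads are 22 mm wide; open, the fingers measure 114 mm over their backs; the gripper's body (76 mm by 85 mm) begins 54 mm behind the grasp point. The pads swing forward as they close: fully open they stand 13 mm farther back than shut.
Start: joints at [1.133, 0.527, 1.433, -0, 1.181, -0.178], TCP at [0.161, 0.604, 0.231] pointing down, gripper open.
Joint ranges: [-3.08, 3.08], [-0.75, 2.2], [0.22, 2.44], [-1.43, 4.57], [0, 2.65], [-2.85, 2.85]. Speed limits (rad/s): [2.79, 2.79, 3.14, 3.14, 3.14, 3.14].

### API

Orientations are given as a 3x3 rotation matrix whose columns are the frame's x, y, z axes.
In Python, from bench import bot, viewer gives the robot as it stands. The module is installed in compiled form; this text tells all that it offers.
- The arm moves only by the tool carry_out, never from a script. Its argument "plan" is a list of rows, each an object with "xyz": the shift along the tool's x, y, z in mm, a list of three; "spin": the turn about the tool's z in degrees. A call has 1 to 20 rows; each row is the pose to reach, as a shift and turn from the pose commanded when the call began, along the tool's axes at that moment; what a row does not reach only later rows make up. A row lasts 1/10 s, in which the tool goes at most 50 mm and 8.59 degrees, less where a joint would pass 70% of its speed; a pose out of reach is approached as far as the arm can. A call with a gripper value outside its range is refused whole. "hand" is the opening, from 0 (shut) to 1 (fully open), set as the call begins (left out, the last holds). The fingers move at their own pace and stop on an object; the grip force is fixed at half the most. Time passes only in rows, so rows that repeat a pose let the fingers close. It gives the time, the measured TCP pose, the force and the opening at its end, in the units of the state.
- bot.sense(): the state, without advancing time (a new reading comes with each control period).
- viewer.capture(name): name is "scene" or "top" or "wrist"; returns a dict with "frame" (400x640x3 uint8, red, green, blue), "fx", "fy", "cx", "cy" (pixels), "k1" (the pictures are not rectified: a ray, as slopes to the right and down, at radius r is drawn at 1 + k1 r^2 times it, then the intrinsics apply), "world_from_camera" (4x4, takes a point from camera to world coordinates); the wrist camera has in their place "mount" (4x4, takes a point from camera to tool coordinates, whose origin is the TCP and whose axes are the flange's). Camera axes: x right, y up, looking along -z (the intrinsics and any distortion apply to the point x, -y, -z); pixel columns grow to the right and rows downward; lengths in m; the calibration is good to about 2 mm. A picture is of the moment at which its call begins: read the wrist's pose just before it. There is no depth.
- bot.close_job(): hands the job in, once; it reports no verdict.
The state is a dict: "clock": time; "joint_positions": joint angles; "joint_vel": joint speeds; "joint_efforts": joint torques, N m; "tool_pos": TCP position; "tcp_rot": TCP orientation; "wrist_force": force on the tool from outside, world axes, zero at the start; "ft_torque": the same for the moment, N m; "width": finger opening in m.
Only numpy, scipy, OpenCV 4.12 (cv2) and the standard library are available. Lean on these libraries where they do the work, as an engineer would, in place of code of your own. Each camera call takes 0.05 s, during which the arm holds its last target. There are 200 camera calls.

## Working session

There is one attempt and no reset: what is moved stays moved. The work goes in short steps, Python scripts to look and compute and a tool call to move; the robot and the scene stay as the last step left them, time stands still between calls to the robot, and variables do not carry over. Pictures are saved under pics/ and viewed, about 8 in all and at most 12, crops included, and the job is handed in when it is done.

Besides the shell and the picture viewer there is one more tool, called as name(argument=value, ...) on one line, values as JSON. carry_out: Moves the arm, as the interface text tells. Its arguments: {"type":"object","properties":{"plan":{"type":"array"},"hand":{"type":"number"}},"required":["plan"]}

```bash
mkdir -p pics; cat > h.py <<'E'
import numpy as np, cv2
from bench import bot, viewer
def cap(n,f):
    c=viewer.capture(n); cv2.imwrite('pics/'+f,c['frame'][:,:,::-1]); return c
def ray(c,u,v,T=None):
    T=np.array(c['world_from_camera']) if T is None else T
    x,y=(u-c['cx'])/c['fx'],(v-c['cy'])/c['fy']
    p=np.array([x,y])
    q=p.copy()
    for _ in range(20): q=p/(1+c['k1']*(q@q))
    return T[:3,3],T[:3,:3]@np.array([q[0],-q[1],-1])
def onz(c,u,v,z,T=None):
    o,d=ray(c,u,v,T); return o+d*(z-o[2])/d[2]
def proj(c,P,T=None):
    T=np.array(c['world_from_camera']) if T is None else T
    p=T[:3,:3].T@(np.array(P)-T[:3,3]); s=np.array([p[0],-p[1]])/-p[2]
    s=s*(1+c['k1']*(s@s)); return s[0]*c['fx']+c['cx'],s[1]*c['fy']+c['cy']
def tri(c1,p1,c2,p2):
    o1,d1=ray(c1,*p1);o2,d2=ray(c2,*p2)
    s=np.linalg.lstsq(np.c_[d1,-d2],o2-o1,rcond=None)[0]
    a=o1+s[0]*d1;b=o2+s[1]*d2; return (a+b)/2,np.linalg.norm(a-b)
E
python3 - <<'E'
from h import *
import pickle
np.set_printoptions(precision=4,suppress=True)
print(bot.sense())
d={}
for n in('scene','top'):
    c=cap(n,n+'0.png'); d[n]=c; print(n,{k:v for k,v in c.items() if k!='frame'})
pickle.dump(d,open('c0.pkl','wb'))
E
```

```text
{'clock': 0.0, 'joint_positions': array([ 1.1325,  0.5285,  1.4339, -0.    ,  1.1813, -0.1785]), 'joint_vel': array([-0.0012,  0.    ,  0.0005,  0.    , -0.0015, -0.0003]), 'joint_efforts': array([  0.0007, -44.2349, -17.803 ,  -0.0001,   0.0082,  -0.    ]), 'tool_pos': array([0.1602, 0.6034, 0.2303]), 'tcp_rot': array([[-0.9664,  0.2569, -0.0009],
       [ 0.2569,  0.9664, -0.002 ],
       [ 0.0004, -0.0021, -1.    ]]), 'wrist_force': array([ 1.209 , -0.2499, -0.3221]), 'ft_torque': array([-0.0513, -0.032 ,  0.0208]), 'width': 0.08560725529963405}
scene {'fx': 480.4599230238519, 'fy': 480.4599230238519, 'cx': 306.38112053925965, 'cy': 204.31737587587665, 'k1': -0.08854864923395692, 'world_from_camera': array([[ 0.2115,  0.8414, -0.4974,  0.0186],
       [-0.9774,  0.1849, -0.1028, -0.1412],
       [ 0.0054,  0.5079,  0.8614,  1.0395],
       [ 0.    ,  0.    ,  0.    ,  1.    ]])}
top {'fx': 464.2392443520116, 'fy': 464.2392443520116, 'cx': 324.4746682002138, 'cy': 209.42611732554437, 'k1': -0.04363187300394127, 'world_from_camera': array([[ 0.0036,  0.9939, -0.1106,  0.4157],
       [-0.9998,  0.0055,  0.0173, -0.0208],
       [ 0.0178,  0.1106,  0.9937,  1.1594],
       [ 0.    ,  0.    ,  0.    ,  1.    ]])}
```

View pics/scene0.png

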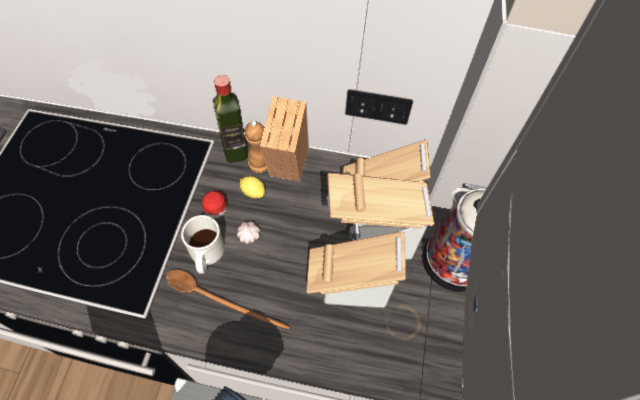

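View pics/top0.png

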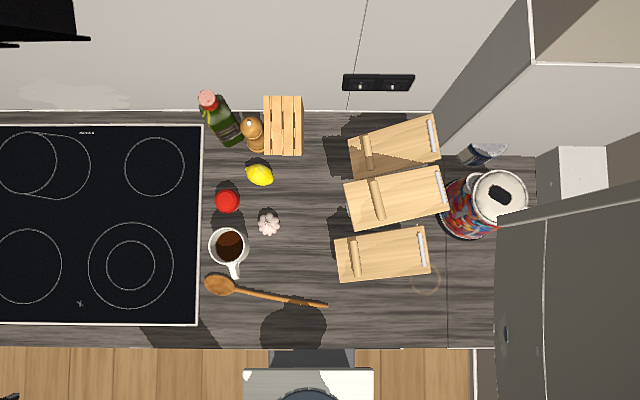

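```bash
python3 - <<'E'
import cv2,numpy as np
a=cv2.imread('pics/top0.png')[100:300,320:520]; b=cv2.imread('pics/scene0.png')[130:320,290:490]
a=cv2.resize(a,None,fx=2,fy=2.9,interpolation=3); 
a=cv2.imread('pics/top0.png')[105:295,325:460]; b=cv2.imread('pics/scene0.png')[130:320,300:435]
o=np.hstack([cv2.resize(i,None,fx=2.95,fy=2.95,interpolation=2) for i in(a,b)])
cv2.imwrite('pics/crop1.png',o); print(o.shape)
E
```

```text
(560, 796, 3)
```

View pics/crop1.png

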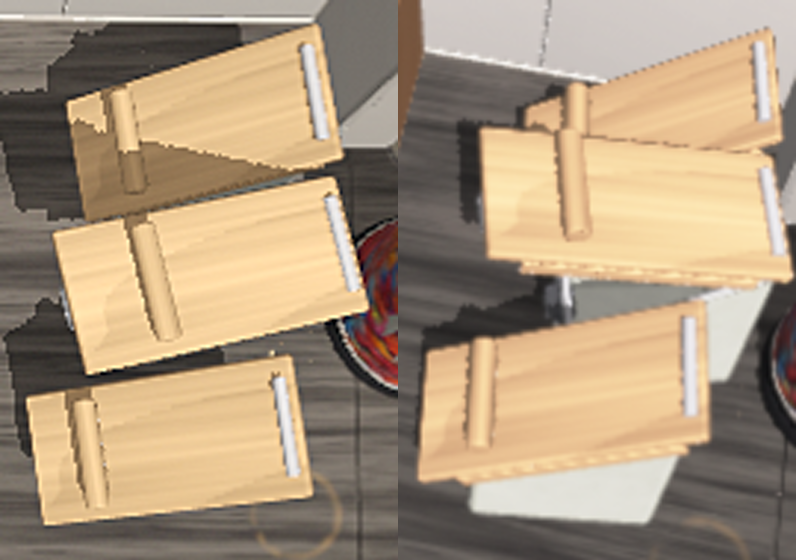

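```bash
cat > m.py <<'E'
from h import *
import pickle
np.set_printoptions(precision=4,suppress=True)
d=pickle.load(open('c0.pkl','rb')); t,s=d['top'],d['scene']
T=lambda x,y:(x/2.95+325,y/2.95+105)
S=lambda x,y:((x-398)/2.95+300,y/2.95+130)
D={'near':[(84,398,482,338),(97,506,480,448),(278,377,689,317),(293,476,691,415)],
'mid':[(144,223,570,130),(168,340,577,238),(332,195,765,168),(352,292,779,253)],
'far':[(121,92,575,84),(307,44,758,40),(321,138,764,120)]}
for k,v in D.items():
    for a in v:
        p,e=tri(t,T(*a[:2]),s,S(*a[2:])); print(k,p,round(e,4))
# objects on table, rough
for n,u,v,z in [('mug',228,245,.05),('garlic',268,224,.03),('timer',485,153,.04),('block',283,125,.2),('pot',500,195,.2)]: print(n,onz(t,u,v,z))
E
python3 m.py
```

```text
near [ 0.4621 -0.101   0.1234] 0.0058
near [ 0.3815 -0.1133  0.1167] 0.0014
near [ 0.4751 -0.236   0.1886] 0.0027
near [ 0.405  -0.2457  0.1876] 0.0025
mid [ 0.5777 -0.1348  0.2324] 0.0043
mid [ 0.4979 -0.1522  0.2253] 0.0029
mid [ 0.6073 -0.2772  0.1872] 0.005
mid [ 0.5364 -0.2908  0.1905] 0.0016
far [ 0.7007 -0.1312  0.1199] 0.0056
far [ 0.7189 -0.261   0.1913] 0.0042
far [ 0.6504 -0.272   0.1848] 0.0026
mug [0.4528 0.1893 0.05  ]
garlic [0.505 0.097 0.03 ]
timer [ 0.684  -0.4396  0.04  ]
block [0.7024 0.0512 0.2   ]
pot [ 0.5553 -0.4086  0.2   ]
```

carry_out(plan=[{"xyz":[-100,-50,-90],"spin":0},{"xyz":[-316,-177,-90],"spin":-10},{"xyz":[-316,-177,-90],"spin":-23},{"xyz":[-316,-177,-90],"spin":-23},{"xyz":[-316,-177,-90],"spin":-23},{"xyz":[-316,-177,-90],"spin":-23},{"xyz":[-316,-177,-90],"spin":-23},{"xyz":[-316,-177,-90],"spin":-23},{"xyz":[-437,-611,-70],"spin":-23},{"xyz":[-437,-611,-70],"spin":-23},{"xyz":[-437,-611,-70],"spin":-23},{"xyz":[-437,-611,-70],"spin":-23},{"xyz":[-437,-611,-70],"spin":-23},{"xyz":[-437,-611,-70],"spin":-23},{"xyz":[-437,-611,-70],"spin":-23},{"xyz":[-437,-611,-70],"spin":-23},{"xyz":[-437,-611,-70],"spin":-23},{"xyz":[-437,-611,-70],"spin":-23},{"xyz":[-437,-611,-70],"spin":-23},{"xyz":[-437,-611,-70],"spin":-23}], hand=0.35)

```text
clock: 2.1
tool_pos: [0.4253, -0.0976, 0.301]
tcp_rot: [[-0.99, -0.142, -0.001], [-0.142, 0.99, 0.001], [0.001, 0.001, -1.0]]
wrist_force: [-0.4, -0.5, -0.3]
width: 0.0303
```

```bash
cat > w.py <<'E'
from h import *
import sys,pickle
np.set_printoptions(precision=4,suppress=True)
def wrist(f):
    s=bot.sense(); c=cap('wrist',f)
    T=np.eye(4); T[:3,:3]=s['tcp_rot']; T[:3,3]=s['tool_pos']
    c['world_from_camera']=T@np.array(c['mount']); pickle.dump((s,c),open(f+'.pkl','wb'))
    return s,c
E
python3 - <<'E'
from w import *
s,c=wrist('w1.png'); print(s['clock'],s['tool_pos'],s['tcp_rot'],s['width'],s['wrist_force'],s['joint_positions']);print(c['mount'],c['fx'])
for n,P in [('near',(.4218,-.107,.123)),('mid',(.538,-.1435,.229)),('far',(.66,-.133,.123))]: print(n,proj(c,P))
E
```

```text
2.1 [ 0.4253 -0.0976  0.301 ] [[-0.9899 -0.1417 -0.0011]
 [-0.1417  0.9899  0.0012]
 [ 0.001   0.0013 -1.    ]] 0.03026936143635416 [-0.3775 -0.4802 -0.2555] [-0.4832  0.1781  1.7851  0.0005  1.18   -2.1963]
[[-0.0003  0.9476  0.3194  0.0818]
 [ 1.      0.0006 -0.0007 -0.0011]
 [-0.0008  0.3194 -0.9476 -0.1427]
 [ 0.      0.      0.      1.    ]] 291.7377711632331
near (np.float64(309.5586100375162), np.float64(176.1861438151731))
mid (np.float64(250.48060425392586), np.float64(321.30594087198824))
far (np.float64(268.4494067930242), np.float64(338.67399742982207))
```

View pics/w1.png

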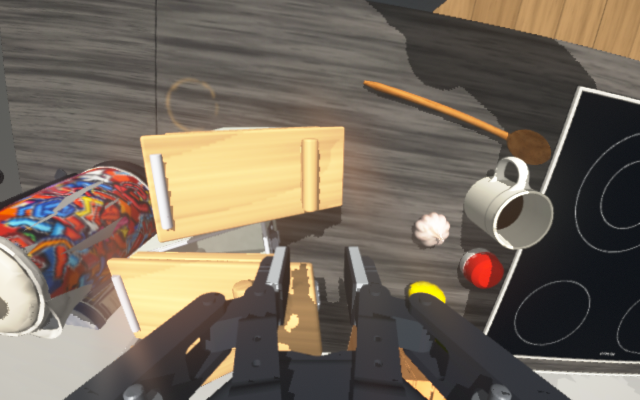

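carry_out(plan=[{"xyz":[5,-9,50],"spin":0},{"xyz":[5,-9,100],"spin":0},{"xyz":[5,-9,140],"spin":0},{"xyz":[5,-9,160],"spin":0},{"xyz":[5,-9,166],"spin":0},{"xyz":[5,-9,170],"spin":0},{"xyz":[5,-9,170],"spin":0}], hand=0)

```text
clock: 2.85
tool_pos: [0.4229, -0.1079, 0.1319]
tcp_rot: [[-0.99, -0.143, 0.001], [-0.143, 0.99, -0.001], [-0.001, -0.001, -1.0]]
wrist_force: [1.0, 0.3, -0.2]
width: -0.0002
```

carry_out(plan=[{"xyz":[0,0,2],"spin":0},{"xyz":[0,0,4],"spin":0},{"xyz":[0,0,4],"spin":0}])

```text
clock: 3.15
tool_pos: [0.4235, -0.1093, 0.1286]
tcp_rot: [[-0.99, -0.142, 0.004], [-0.142, 0.99, -0.003], [-0.003, -0.003, -1.0]]
wrist_force: [0.6, -1.7, 4.8]
width: 0.0
```

carry_out(plan=[{"xyz":[0,-0.5,2],"spin":0},{"xyz":[0,-1,3],"spin":0},{"xyz":[0,-1,3],"spin":0}])

```text
clock: 3.45
tool_pos: [0.4228, -0.1097, 0.1245]
tcp_rot: [[-0.99, -0.141, 0.001], [-0.141, 0.99, -0.001], [-0.001, -0.001, -1.0]]
wrist_force: [0.4, -0.8, 2.0]
width: 0.0001
```

carry_out(plan=[{"xyz":[0,-0.5,1],"spin":0},{"xyz":[0,-1,2],"spin":0},{"xyz":[0,-1,2],"spin":0}])

```text
clock: 3.75
tool_pos: [0.4228, -0.11, 0.1238]
tcp_rot: [[-0.99, -0.141, 0.001], [-0.141, 0.99, 0.0], [-0.001, 0.0, -1.0]]
wrist_force: [-1.7, 2.4, 18.1]
width: 0.0001
```

carry_out(plan=[{"xyz":[0,0,1],"spin":0},{"xyz":[0,0,1],"spin":0}])

```text
clock: 3.95
tool_pos: [0.4229, -0.11, 0.1237]
tcp_rot: [[-0.99, -0.141, 0.002], [-0.141, 0.99, -0.0], [-0.002, -0.0, -1.0]]
wrist_force: [-3.1, 4.1, 27.1]
width: 0.0001
```

carry_out(plan=[{"xyz":[0,0,-15],"spin":0},{"xyz":[0,0,-32],"spin":0},{"xyz":[0,0,-32],"spin":0},{"xyz":[0,0,-32],"spin":0},{"xyz":[0,0,-32],"spin":0}], hand=0.35)

```text
clock: 4.45
tool_pos: [0.4218, -0.1099, 0.1525]
tcp_rot: [[-0.99, -0.141, -0.002], [-0.141, 0.99, 0.001], [0.001, 0.001, -1.0]]
wrist_force: [-0.4, 0.3, -0.6]
width: 0.0301
```

carry_out(plan=[{"xyz":[0,0,10],"spin":0},{"xyz":[0,0,20],"spin":0},{"xyz":[0,0,28],"spin":0},{"xyz":[0,0,32],"spin":0},{"xyz":[0,0,32],"spin":0}])

```text
clock: 4.95
tool_pos: [0.4219, -0.11, 0.1203]
tcp_rot: [[-0.99, -0.141, -0.002], [-0.141, 0.99, 0.001], [0.002, 0.002, -1.0]]
wrist_force: [0.7, -0.2, -0.1]
width: 0.0299
```

carry_out(plan=[{"xyz":[0,0,2],"spin":0},{"xyz":[0,0,4],"spin":0},{"xyz":[0,0,4],"spin":0}], hand=0.25)

```text
clock: 5.25
tool_pos: [0.4226, -0.1104, 0.1173]
tcp_rot: [[-0.99, -0.141, 0.0], [-0.141, 0.99, -0.0], [-0.0, -0.0, -1.0]]
wrist_force: [0.0, 0.5, 0.8]
width: 0.0212
```

carry_out(plan=[{"xyz":[0,0,2],"spin":0},{"xyz":[0,0,3],"spin":0},{"xyz":[0,0,3],"spin":0}])

```text
clock: 5.55
tool_pos: [0.4225, -0.1103, 0.1143]
tcp_rot: [[-0.99, -0.141, -0.0], [-0.141, 0.99, 0.0], [0.0, 0.0, -1.0]]
wrist_force: [0.4, -0.6, 0.6]
width: 0.0211
```

carry_out(plan=[{"xyz":[0,0,1],"spin":0},{"xyz":[0,0,2],"spin":0},{"xyz":[0,0,2],"spin":0}])

```text
clock: 5.85
tool_pos: [0.4224, -0.1103, 0.1122]
tcp_rot: [[-0.99, -0.141, -0.0], [-0.141, 0.99, 0.0], [0.0, 0.0, -1.0]]
wrist_force: [1.0, -0.5, 0.5]
width: 0.0215
```

carry_out(plan=[{"xyz":[0,0,1],"spin":0},{"xyz":[0,0,2],"spin":0},{"xyz":[0,0,2],"spin":0}])

```text
clock: 6.15
tool_pos: [0.4225, -0.1103, 0.1102]
tcp_rot: [[-0.99, -0.141, -0.0], [-0.141, 0.99, 0.0], [0.0, 0.0, -1.0]]
wrist_force: [-0.3, 1.1, 0.4]
width: 0.0215
```

carry_out(plan=[{"xyz":[0,0,0],"spin":0},{"xyz":[0,0,0],"spin":0},{"xyz":[0,0,0],"spin":0},{"xyz":[0,0,0],"spin":0}], hand=0)

```text
clock: 6.55
tool_pos: [0.4226, -0.1105, 0.1105]
tcp_rot: [[-0.99, -0.141, 0.0], [-0.141, 0.99, -0.0], [-0.0, -0.0, -1.0]]
wrist_force: [-1.6, -1.0, 3.6]
width: 0.0156
```

carry_out(plan=[{"xyz":[0,0.5,-1],"spin":0},{"xyz":[0,1,-2],"spin":0},{"xyz":[0,1,-2],"spin":0},{"xyz":[0,1,-2],"spin":0}])

```text
clock: 6.95
tool_pos: [0.4225, -0.1097, 0.1118]
tcp_rot: [[-0.99, -0.141, -0.0], [-0.141, 0.99, -0.0], [0.0, -0.0, -1.0]]
wrist_force: [0.3, -4.3, -11.6]
width: 0.0156
```

carry_out(plan=[{"xyz":[0,0.3,-0.5],"spin":0},{"xyz":[0,0.5,-1],"spin":0},{"xyz":[0,0.5,-1],"spin":0},{"xyz":[0,0.5,-1],"spin":0}])

```text
clock: 7.35
tool_pos: [0.4224, -0.1096, 0.112]
tcp_rot: [[-0.99, -0.142, -0.0], [-0.142, 0.99, -0.001], [0.001, -0.001, -1.0]]
wrist_force: [1.9, -6.9, -22.1]
width: 0.0155
```

carry_out(plan=[{"xyz":[0,-1,2],"spin":0},{"xyz":[0,-1,2],"spin":0}])

```text
clock: 7.55
tool_pos: [0.4225, -0.1099, 0.1115]
tcp_rot: [[-0.99, -0.141, -0.0], [-0.141, 0.99, 0.0], [0.0, 0.0, -1.0]]
wrist_force: [-0.9, -2.9, -2.7]
width: 0.0154
```

carry_out(plan=[{"xyz":[0,0,0],"spin":0},{"xyz":[0,0,0],"spin":0},{"xyz":[0,0,-5],"spin":0},{"xyz":[0,0,-30],"spin":0},{"xyz":[0,0,-80],"spin":0},{"xyz":[0,0,-130],"spin":0},{"xyz":[0,0,-180],"spin":0},{"xyz":[0,0,-200],"spin":0},{"xyz":[0,0,-200],"spin":0}], hand=0.35)

```text
clock: 8.45
tool_pos: [0.4241, -0.1105, 0.3154]
tcp_rot: [[-0.99, -0.142, 0.008], [-0.142, 0.99, -0.004], [-0.008, -0.006, -1.0]]
wrist_force: [0.8, 1.1, -0.2]
width: 0.0298
```

carry_out(plan=[{"xyz":[-50,-20,0],"spin":-4},{"xyz":[-90,-40,0],"spin":-4},{"xyz":[-110,-50,0],"spin":-4},{"xyz":[-110,-50,0],"spin":-4},{"xyz":[-110,-50,0],"spin":-4}], hand=0)

```text
clock: 8.95
tool_pos: [0.537, -0.143, 0.3096]
tcp_rot: [[-0.978, -0.21, -0.004], [-0.21, 0.978, 0.002], [0.004, 0.003, -1.0]]
wrist_force: [-0.6, 0.1, -0.6]
width: -0.0001
```

```bash
python3 - <<'E'
from w import *
s,c=wrist('w2.png'); print(s['clock'],s['tool_pos'],s['tcp_rot'],s['width'],s['wrist_force'],s['joint_positions'])
for n,P in [('near',(.4226,-.110,.1237)),('mid',(.538,-.1435,.229)),('far',(.66,-.133,.123))]: print(n,proj(c,P))
E
```

```text
8.95 [ 0.537  -0.143   0.3096] [[-0.9777 -0.2101 -0.0043]
 [-0.2101  0.9777  0.0022]
 [ 0.0037  0.003  -1.    ]] -7.482064467839589e-05 [-0.6161  0.0719 -0.6444] [-0.4614  0.3514  1.5055  0.      1.2894 -2.2439]
near (np.float64(370.4065019560776), np.float64(82.59716798840553))
mid (np.float64(316.87784709132995), np.float64(211.2541565202394))
far (np.float64(304.70222336561454), np.float64(270.99939770119056))
```

View pics/w2.png

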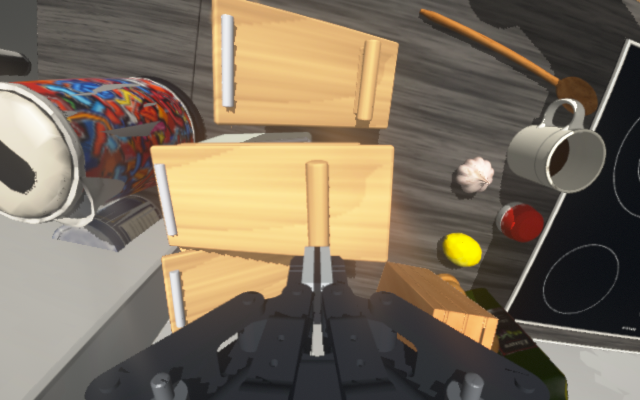

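carry_out(plan=[{"xyz":[0,0,45],"spin":0},{"xyz":[0,0,70],"spin":0},{"xyz":[0,0,80],"spin":0},{"xyz":[0,2,90],"spin":0},{"xyz":[0,3,100],"spin":0},{"xyz":[0,3,110],"spin":0},{"xyz":[0,3,118],"spin":0},{"xyz":[0,2,127],"spin":0},{"xyz":[0,1,136],"spin":0},{"xyz":[0,1,136],"spin":0}])

```text
clock: 10.0
tool_pos: [0.5375, -0.1428, 0.1739]
tcp_rot: [[-0.978, -0.21, -0.002], [-0.21, 0.978, 0.001], [0.002, 0.001, -1.0]]
wrist_force: [0.2, -0.3, -0.8]
width: -0.0
```

carry_out(plan=[{"xyz":[0,-2,8],"spin":0},{"xyz":[0,-4,16],"spin":0},{"xyz":[0,-7,25],"spin":0},{"xyz":[0,-10,32],"spin":0},{"xyz":[0,-12,36],"spin":0},{"xyz":[0,-12,36],"spin":0}])

```text
clock: 10.6
tool_pos: [0.5404, -0.1549, 0.1384]
tcp_rot: [[-0.978, -0.209, -0.001], [-0.209, 0.978, 0.0], [0.001, 0.001, -1.0]]
wrist_force: [-0.2, 0.5, -0.1]
width: -0.0005
```

```bash
python3 - <<'E'
from w import *
s,c=wrist('w3.png'); print(s['wrist_force'])
t=cap('top','top1.png')
i=cv2.imread('pics/w3.png'); j=cv2.imread('pics/top1.png')[100:300,300:500]
cv2.imwrite('pics/v3.png',np.hstack([cv2.resize(i[:,120:440],None,fx=1.25,fy=1.25),cv2.resize(j,(400,500))[:500]]))
E
```

```text
[-0.1745  0.5168 -0.0899]
```

View pics/v3.png

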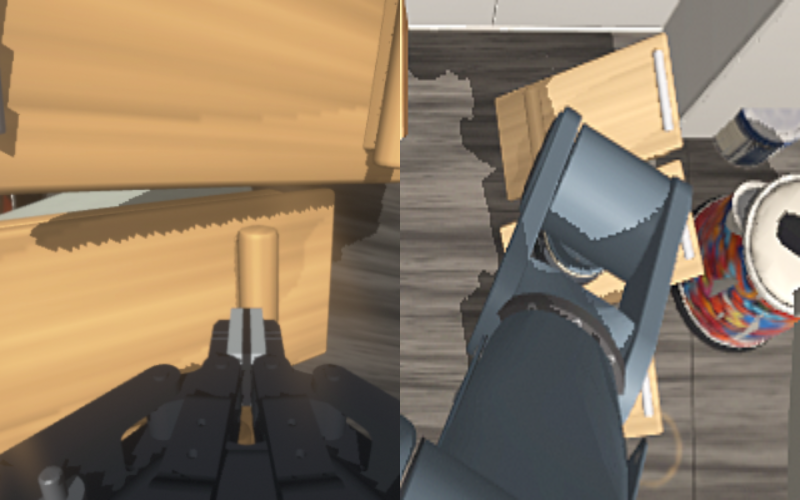

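carry_out(plan=[{"xyz":[0,-1,3],"spin":0},{"xyz":[0,-2,6],"spin":0},{"xyz":[0,-2,6],"spin":0}])

```text
clock: 11.0
tool_pos: [0.5413, -0.1567, 0.1332]
tcp_rot: [[-0.978, -0.21, 0.0], [-0.21, 0.978, -0.0], [-0.0, -0.0, -1.0]]
wrist_force: [-0.8, -0.2, -0.2]
width: -0.0
```

carry_out(plan=[{"xyz":[0,-1,2],"spin":0},{"xyz":[0,-2,4],"spin":0},{"xyz":[0,-2,4],"spin":0}])

```text
clock: 11.3
tool_pos: [0.5416, -0.1583, 0.1296]
tcp_rot: [[-0.978, -0.21, 0.0], [-0.21, 0.978, 0.0], [-0.0, 0.0, -1.0]]
wrist_force: [-0.0, 1.3, 3.2]
width: 0.0001
```

carry_out(plan=[{"xyz":[0,-0.5,2],"spin":0},{"xyz":[0,-1,4],"spin":0},{"xyz":[0,-1,4],"spin":0}])

```text
clock: 11.6
tool_pos: [0.5414, -0.1594, 0.1248]
tcp_rot: [[-0.978, -0.21, -0.001], [-0.21, 0.978, 0.0], [0.001, 0.001, -1.0]]
wrist_force: [0.9, 0.2, -0.4]
width: 0.0
```

carry_out(plan=[{"xyz":[0,-0.5,1],"spin":0},{"xyz":[0,-1,2],"spin":0},{"xyz":[0,-1,2],"spin":0}])

```text
clock: 11.9
tool_pos: [0.5416, -0.1597, 0.1241]
tcp_rot: [[-0.978, -0.21, -0.001], [-0.21, 0.978, 0.001], [0.0, 0.001, -1.0]]
wrist_force: [-2.2, 1.9, 7.8]
width: -0.0003
```

carry_out(plan=[{"xyz":[0,0,2],"spin":0},{"xyz":[0,0,2],"spin":0}])

```text
clock: 12.1
tool_pos: [0.5417, -0.1597, 0.1238]
tcp_rot: [[-0.978, -0.21, -0.0], [-0.21, 0.978, 0.001], [0.0, 0.001, -1.0]]
wrist_force: [-4.0, 3.2, 18.7]
width: 0.0002
```

carry_out(plan=[{"xyz":[0,2,-15],"spin":0},{"xyz":[0,2,-32],"spin":0},{"xyz":[0,2,-32],"spin":0},{"xyz":[0,2,-32],"spin":0},{"xyz":[0,2,-32],"spin":0},{"xyz":[0,2,-22],"spin":0},{"xyz":[0,2,-10],"spin":0},{"xyz":[0,2,-3],"spin":0},{"xyz":[0,2,-3],"spin":0}], hand=0.31)

```text
clock: 13.0
tool_pos: [0.5402, -0.1579, 0.1222]
tcp_rot: [[-0.978, -0.21, -0.004], [-0.21, 0.978, 0.002], [0.003, 0.003, -1.0]]
wrist_force: [0.6, 0.3, -0.4]
width: 0.0265
```

carry_out(plan=[{"xyz":[0,0,2],"spin":0},{"xyz":[0,0,4],"spin":0},{"xyz":[0,0,4],"spin":0}])

```text
clock: 13.3
tool_pos: [0.5416, -0.1585, 0.1203]
tcp_rot: [[-0.978, -0.21, 0.0], [-0.21, 0.978, -0.0], [-0.0, -0.0, -1.0]]
wrist_force: [0.0, -0.2, -0.2]
width: 0.0269
```

carry_out(plan=[{"xyz":[0,0,3],"spin":0},{"xyz":[0,0,5],"spin":0},{"xyz":[0,0,5],"spin":0}])

```text
clock: 13.6
tool_pos: [0.5413, -0.1584, 0.1151]
tcp_rot: [[-0.978, -0.21, -0.0], [-0.21, 0.978, 0.0], [0.0, 0.0, -1.0]]
wrist_force: [-0.7, -0.2, -0.0]
width: 0.0262
```

carry_out(plan=[{"xyz":[0,0,3],"spin":0},{"xyz":[0,0,5],"spin":0},{"xyz":[0,0,5],"spin":0}])

```text
clock: 13.9
tool_pos: [0.542, -0.1589, 0.113]
tcp_rot: [[-0.978, -0.21, 0.002], [-0.21, 0.978, -0.002], [-0.001, -0.002, -1.0]]
wrist_force: [-3.7, 1.7, 16.7]
width: 0.0264
```

carry_out(plan=[{"xyz":[0,0,0],"spin":0},{"xyz":[0,0,0],"spin":0},{"xyz":[0,0,0],"spin":0},{"xyz":[0,0,0],"spin":0}], hand=0)

```text
clock: 14.3
tool_pos: [0.5411, -0.156, 0.1125]
tcp_rot: [[-0.978, -0.21, -0.0], [-0.21, 0.978, 0.003], [-0.0, 0.003, -1.0]]
wrist_force: [-1.4, 8.7, 16.8]
width: 0.0156
```

carry_out(plan=[{"xyz":[0,2,-2],"spin":0},{"xyz":[0,3,-4],"spin":0},{"xyz":[0,3,-4],"spin":0},{"xyz":[0,3,-4],"spin":0}])

```text
clock: 14.7
tool_pos: [0.5409, -0.1553, 0.1139]
tcp_rot: [[-0.978, -0.21, -0.0], [-0.21, 0.978, 0.001], [0.0, 0.001, -1.0]]
wrist_force: [1.3, 1.8, -2.1]
width: 0.015
```

carry_out(plan=[{"xyz":[0,0.3,-0.5],"spin":0},{"xyz":[0,0.5,-1],"spin":0},{"xyz":[0,0.5,-1],"spin":0},{"xyz":[0,0.5,-1],"spin":0}])

```text
clock: 15.1
tool_pos: [0.5408, -0.1552, 0.1141]
tcp_rot: [[-0.978, -0.21, -0.0], [-0.21, 0.978, 0.0], [0.0, 0.0, -1.0]]
wrist_force: [4.4, -0.4, -16.7]
width: 0.0155
```

carry_out(plan=[{"xyz":[0,0.3,-0.5],"spin":0},{"xyz":[0,0.3,-0.5],"spin":0},{"xyz":[0,0.3,-0.5],"spin":0}])

```text
clock: 15.4
tool_pos: [0.5408, -0.1551, 0.1142]
tcp_rot: [[-0.978, -0.21, -0.0], [-0.21, 0.978, -0.0], [0.0, -0.0, -1.0]]
wrist_force: [6.1, -1.6, -20.3]
width: 0.0154
```

carry_out(plan=[{"xyz":[0,-1,1.5],"spin":0},{"xyz":[0,-1,2],"spin":0}])

```text
clock: 15.6
tool_pos: [0.5408, -0.1553, 0.1139]
tcp_rot: [[-0.978, -0.21, -0.0], [-0.21, 0.978, 0.001], [0.0, 0.001, -1.0]]
wrist_force: [3.1, 2.5, -7.1]
width: 0.0153
```

carry_out(plan=[{"xyz":[0,0,0],"spin":0},{"xyz":[0,0,0],"spin":0},{"xyz":[0,0,-5],"spin":0},{"xyz":[0,0,-30],"spin":0},{"xyz":[0,0,-80],"spin":0},{"xyz":[0,0,-130],"spin":0},{"xyz":[0,0,-170],"spin":0},{"xyz":[0,0,-170],"spin":0}], hand=0.31)

```text
clock: 16.4
tool_pos: [0.5443, -0.1577, 0.2919]
tcp_rot: [[-0.978, -0.21, 0.014], [-0.21, 0.978, -0.008], [-0.012, -0.011, -1.0]]
wrist_force: [-0.1, 0.2, 0.7]
width: 0.0264
```

carry_out(plan=[{"xyz":[-50,-3,0],"spin":2},{"xyz":[-90,-6,0],"spin":2},{"xyz":[-121,-8,0],"spin":2},{"xyz":[-121,-8,0],"spin":2},{"xyz":[-121,-8,0],"spin":2}], hand=0)

```text
clock: 16.9
tool_pos: [0.6602, -0.1379, 0.283]
tcp_rot: [[-0.984, -0.176, -0.002], [-0.176, 0.984, 0.0], [0.002, 0.001, -1.0]]
wrist_force: [0.1, 0.3, 0.1]
width: 0.0002
```

```bash
python3 - <<'E'
from w import *
s,c=wrist('w4.png'); print(s['clock'],s['tool_pos'],s['tcp_rot'][:,1],s['joint_positions'])
for n,P in [('near',(.4226,-.110,.1237)),('mid',(.541,-.156,.1237)),('far',(.662,-.138,.1237))]: print(n,proj(c,P))
from pickle import load
t=load(open('c0.pkl','rb'))['top']
for p in((121,92),(134,192)): print(onz(t,p[0]/2.95+325,p[1]/2.95+105,.12))
E
```

```text
16.9 [ 0.6602 -0.1379  0.283 ] [-0.1761  0.9844  0.0006] [-0.371   0.551   1.2359 -0.0007  1.3569 -2.1187]
near (np.float64(397.2166691845764), np.float64(-68.56195322544175))
mid (np.float64(320.91741270679927), np.float64(62.62605392863105))
far (np.float64(317.139083092924), np.float64(186.45527276804881))
[ 0.7015 -0.1339  0.12  ]
[ 0.6223 -0.1434  0.12  ]
```

View pics/w4.png

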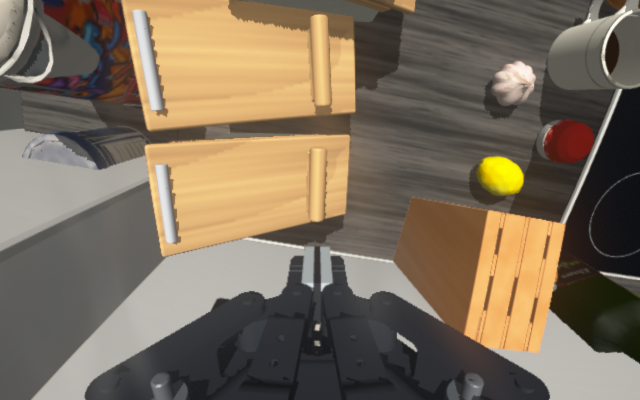

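carry_out(plan=[{"xyz":[0,0,50],"spin":0},{"xyz":[0,0,100],"spin":0},{"xyz":[0,0,135],"spin":0},{"xyz":[0,0,147],"spin":0},{"xyz":[0,0,150],"spin":0},{"xyz":[0,0,150],"spin":0}])

```text
clock: 17.55
tool_pos: [0.6616, -0.1388, 0.1354]
tcp_rot: [[-0.985, -0.175, 0.002], [-0.175, 0.985, -0.001], [-0.002, -0.001, -1.0]]
wrist_force: [0.1, 0.4, 0.9]
width: -0.0001
```

carry_out(plan=[{"xyz":[0,0,2],"spin":0},{"xyz":[0,0,4],"spin":0},{"xyz":[0,0,4],"spin":0}])

```text
clock: 17.85
tool_pos: [0.6614, -0.1383, 0.131]
tcp_rot: [[-0.984, -0.176, 0.002], [-0.176, 0.984, -0.001], [-0.002, -0.001, -1.0]]
wrist_force: [0.8, -0.2, -0.1]
width: -0.0002
```

carry_out(plan=[{"xyz":[0,0,2],"spin":0},{"xyz":[0,0,4],"spin":0},{"xyz":[0,0,4],"spin":0}])

```text
clock: 18.15
tool_pos: [0.6607, -0.1381, 0.1254]
tcp_rot: [[-0.984, -0.176, -0.001], [-0.176, 0.984, 0.0], [0.001, 0.0, -1.0]]
wrist_force: [1.1, -0.6, 0.2]
width: 0.0002
```

carry_out(plan=[{"xyz":[0,0,1],"spin":0},{"xyz":[0,0,2],"spin":0},{"xyz":[0,0,2],"spin":0}])

```text
clock: 18.45
tool_pos: [0.661, -0.1383, 0.1243]
tcp_rot: [[-0.984, -0.176, 0.0], [-0.176, 0.984, -0.0], [-0.0, -0.0, -1.0]]
wrist_force: [-0.8, 0.2, 3.1]
width: 0.0001
```

carry_out(plan=[{"xyz":[0,0,1],"spin":0},{"xyz":[0,0,2],"spin":0},{"xyz":[0,0,2],"spin":0}])

```text
clock: 18.75
tool_pos: [0.6611, -0.1383, 0.1241]
tcp_rot: [[-0.984, -0.176, 0.001], [-0.176, 0.984, -0.001], [-0.001, -0.001, -1.0]]
wrist_force: [-4.2, 0.6, 11.2]
width: 0.0002
```

carry_out(plan=[{"xyz":[0,0,-15],"spin":0},{"xyz":[0,0,-32],"spin":0},{"xyz":[0,0,-32],"spin":0},{"xyz":[0,0,-32],"spin":0},{"xyz":[0,0,-22],"spin":0},{"xyz":[0,0,-10],"spin":0},{"xyz":[0,0,0],"spin":0},{"xyz":[0,0,3],"spin":0},{"xyz":[0,0,3],"spin":0}], hand=0.28)

```text
clock: 19.65
tool_pos: [0.6601, -0.1379, 0.1171]
tcp_rot: [[-0.984, -0.176, -0.003], [-0.176, 0.984, 0.001], [0.003, 0.002, -1.0]]
wrist_force: [-0.0, -0.3, 0.7]
width: 0.0238
```

carry_out(plan=[{"xyz":[0,0,2],"spin":0},{"xyz":[0,0,4],"spin":0},{"xyz":[0,0,4],"spin":0}])

```text
clock: 19.95
tool_pos: [0.661, -0.1382, 0.1149]
tcp_rot: [[-0.984, -0.176, 0.0], [-0.176, 0.984, -0.0], [-0.0, -0.0, -1.0]]
wrist_force: [0.1, 0.2, 0.2]
width: 0.0239
```

carry_out(plan=[{"xyz":[0,0,2],"spin":0},{"xyz":[0,0,3],"spin":0},{"xyz":[0,0,3],"spin":0}])

```text
clock: 20.25
tool_pos: [0.6609, -0.1382, 0.1118]
tcp_rot: [[-0.984, -0.176, -0.0], [-0.176, 0.984, 0.0], [0.0, 0.0, -1.0]]
wrist_force: [-0.1, -0.2, -0.7]
width: 0.0241
```

carry_out(plan=[{"xyz":[0,0,0],"spin":0},{"xyz":[0,0,0],"spin":0},{"xyz":[0,0,0],"spin":0},{"xyz":[0,0,0],"spin":0}], hand=0)

```text
clock: 20.65
tool_pos: [0.6608, -0.1376, 0.1121]
tcp_rot: [[-0.985, -0.175, -0.0], [-0.175, 0.985, 0.001], [0.0, 0.001, -1.0]]
wrist_force: [-1.4, 3.1, 3.4]
width: 0.0153
```

carry_out(plan=[{"xyz":[0,0.5,-1],"spin":0},{"xyz":[0,1,-2],"spin":0},{"xyz":[0,1,-2],"spin":0},{"xyz":[0,1,-2],"spin":0}])

```text
clock: 21.05
tool_pos: [0.6607, -0.1371, 0.1131]
tcp_rot: [[-0.984, -0.175, -0.001], [-0.175, 0.984, 0.0], [0.0, 0.001, -1.0]]
wrist_force: [1.5, 1.4, -4.3]
width: 0.0154
```

carry_out(plan=[{"xyz":[0,0.5,-1],"spin":0},{"xyz":[0,1,-2],"spin":0},{"xyz":[0,1,-2],"spin":0},{"xyz":[0,1,-2],"spin":0},{"xyz":[0,1,-2],"spin":0}])

```text
clock: 21.55
tool_pos: [0.6606, -0.1369, 0.1135]
tcp_rot: [[-0.984, -0.176, -0.001], [-0.176, 0.984, -0.001], [0.001, -0.001, -1.0]]
wrist_force: [4.0, -1.6, -15.9]
width: 0.0155
```

carry_out(plan=[{"xyz":[0,0.3,-0.5],"spin":0},{"xyz":[0,0.3,-0.5],"spin":0},{"xyz":[0,0.3,-0.5],"spin":0}])

```text
clock: 21.85
tool_pos: [0.6605, -0.1368, 0.1135]
tcp_rot: [[-0.984, -0.175, -0.001], [-0.175, 0.984, -0.001], [0.001, -0.001, -1.0]]
wrist_force: [5.2, -2.2, -19.3]
width: 0.0153
```

carry_out(plan=[{"xyz":[0,-1,2],"spin":0},{"xyz":[0,-1,3],"spin":0}])

```text
clock: 22.05
tool_pos: [0.6606, -0.137, 0.1133]
tcp_rot: [[-0.984, -0.175, -0.001], [-0.175, 0.984, 0.0], [0.0, 0.0, -1.0]]
wrist_force: [0.6, 1.1, -4.3]
width: 0.0152
```

carry_out(plan=[{"xyz":[0,0,0],"spin":0},{"xyz":[0,0,0],"spin":0},{"xyz":[0,0,-5],"spin":0},{"xyz":[0,0,-30],"spin":0},{"xyz":[0,0,-80],"spin":0},{"xyz":[0,0,-130],"spin":0},{"xyz":[0,0,-180],"spin":0},{"xyz":[50,0,-200],"spin":0},{"xyz":[100,50,-200],"spin":0},{"xyz":[140,100,-200],"spin":0},{"xyz":[160,150,-200],"spin":0},{"xyz":[180,200,-200],"spin":0},{"xyz":[200,250,-200],"spin":0},{"xyz":[200,300,-200],"spin":0},{"xyz":[200,300,-200],"spin":0},{"xyz":[200,300,-200],"spin":0},{"xyz":[200,300,-200],"spin":0}], hand=0.31)

```text
clock: 23.75
tool_pos: [0.4109, 0.124, 0.3146]
tcp_rot: [[-0.984, -0.179, 0.003], [-0.179, 0.984, -0.001], [-0.003, -0.001, -1.0]]
wrist_force: [0.3, 0.2, 0.6]
width: 0.0263
```

```bash
python3 - <<'E'
from w import *
s=bot.sense(); print(s['clock'],s['tool_pos'],s['wrist_force'])
t=cap('top','top2.png'); c=cap('scene','scene2.png')
a=cv2.imread('pics/top2.png')[90:310,190:520];b=cv2.imread('pics/scene2.png')[120:320,160:480]
cv2.imwrite('pics/v5.png',np.vstack([cv2.resize(a,(450,300)),cv2.resize(b,(450,281))]))
E
```

```text
23.75 [0.4109 0.124  0.3146] [0.2625 0.1573 0.5849]
```

View pics/v5.png

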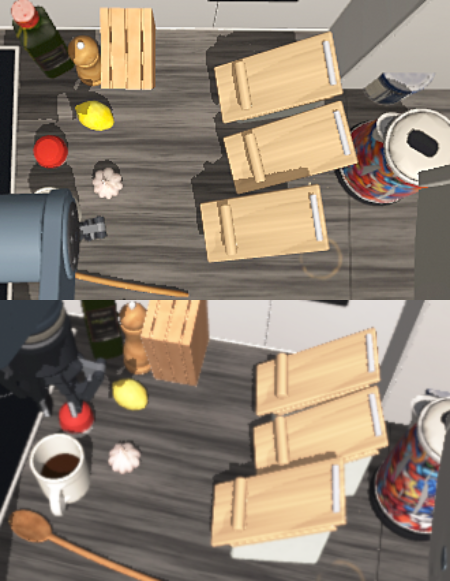

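The picture shows all three lids shut and looking alike. The mug, garlic and timer are where they were, and the arm is clear, so I'm handing in.

```bash
python3 -c "
from bench import bot
print(bot.close_job())"
```

```text
the job is handed in; nothing more can be done
None
```

I pressed, gripped and tugged all three lids from nearest to farthest, and every catch held. I handed the job in at about 24 s; it reports no verdict.

| Bin | State at the start | What I did | Final tug |
|---|---|---|---|
| Nearest | Resting on its bolt, about 5 mm high | Pressed with up to 27 N until it stopped at the shut height | Held about 22 N |
| Middle | Open, about 0.7 rad | Brought down along its arc and pressed with about 19 N until it stopped at the shut height | Held about 20 N |
| Farthest | Already at the shut height | Pressed lightly with 11 N | Held about 19 N |

- **Tug direction:** The moves can't tilt the tool, so I gripped the pulls vertically and pulled up and forward along the lid's arc, not exactly straight out of the lid. No pull slipped. The pulls rose about 1.5 mm on the nearest and farthest lids and next to nothing on the middle one while it was under load. The stated play is about 1 mm.
- **Contact with a lid:** While lowering onto the middle pull, I touched something with about 17 N, most likely a fingertip on the lid board. Nothing moved as a result.
- **Nearest lid:** I pressed it shut before its first tug, so I never tested by tugging that it started uncaught. I inferred that from its height and from how it gave under the press.
- **Last check:** The final pictures show all three lids shut alike. The mug, garlic and egg timer looked undisturbed, by eye only, and the arm was clear of everything. I had no direct reading of the lid angles or the force on the bolts.

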